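# Clear the tilting work board and set its slope

### The job

The tilting work board lies flat with the hammer left on it. First lay the hammer down flat in the shallow wooden tray, without dropping it; then raise the board, which has a steel tab on its far edge to lift it by, to the same slope as the steel pointer arm beside it, and let go so that it stays there. Do not shift the pointer, and leave the other things on the bench where they are.

Things in the scene. Friction and masses are not known exactly. Their poses are not given: they have to be found in the camera images.
- easel: the tilting work board's fixed wooden base, 250 (x) x 300 (y) x 36 mm. Origin: centre of its underside on the table; x points from the hinged edge (towards the robot) to the free edge, y to the side where the pointer is, z up. A steel quadrant frame stands at y = +178 mm, its arc reaching 160 mm above the table.
- board (a joint): angle of the pale wooden board (240 x 280 x 14 mm), rad: 0 flat, grows as the far edge is raised, up to 1.3. The hinge runs along the near edge, parallel to the base's y. It is stiff: the board stays where it is left; lifting takes about 7 N at the tab. A 10 mm high wooden lip runs along the hinged edge. Flat, the board's top is 54 mm above the table.
- board_hinge (a point): point on the hinge axis, middle of the board's width, 40 mm above the table, on the board's underside; turns with the board (x along the board to its free edge, y along the hinge, z the board's normal).
- board_tab (a point): centre of the grip part of the steel tab that sticks out 45 mm from the middle of the board's free edge; tab 30 mm wide (y), 12 mm thick, free to grasp across its width from above, nothing under it. The hand need not tilt with the board: the tab can turn between the pads. In the board's axes it lies at (265, 0, 7) mm from board_hinge; same axes as board_hinge.
- pointer (a joint): angle of the pointer, rad: a straight steel arm, 200 x 16 x 10 mm, on the board's hinge axis, 165 mm to the side (base's +y) of the board's middle. Same zero and sense as the board's angle: the slopes agree when the two values are equal. Set between 0.4 and 0.75; held only by friction, not to be pushed.
- pointer_tip (a point): free end of the pointer, 200 mm from the hinge axis; x along the pointer away from the hinge, y along the hinge.
- hammer: hammer, 200 mm long, about 0.4 kg, lying on the flat board. Origin: its underside in mid-length; x from handle end to head, z up. Black handle, diameter 26 mm, from x = -100 to +74 mm, axis 13 mm above the underside; dark steel head from x = 74 to 100, y = -48 to +40 mm, 26 mm high. Centre of mass near x = +56 mm; good to grasp across the handle at x = 40.
- hammer_head (a point): middle of the head's end face, at (100, 0, 13) mm in the hammer's axes.
- hammer_tip (a point): middle of the striking face, at (87, -48, 13) mm in the hammer's axes.
- hammer_end (a point): on the handle's axis near its free end, at (-90, 0, 13) mm in the hammer's axes.
- tray: shallow open wooden tray, fixed, 280 (x) x 165 (y) x 32 mm, walls and floor 6 mm thick, to the left or the right of the work board. Origin: centre of its underside; the long side is its x.
- slab: marble slab, fixed, 260 x 160 x 35 mm, on the other side of the work board from the tray. Origin: centre of its underside.
- glue: white glue jar with a black cap, 68 mm across, 100 mm high, a bystander to leave alone. Origin: centre of its underside.
- maul: dark turned wooden maul standing on its head, 64 mm across, 165 mm high, a bystander to leave alone. Origin: centre of its underside.
- knife: black utility knife lying flat on the marble slab, 150 mm long, a bystander to leave alone. Origin: centre of its underside.
- cup: white cup, 76 mm across, 85 mm high, a bystander to leave alone. Origin: centre of its underside.
- offcut: pale wooden offcut 120 x 60 x 22 mm, a bystander to leave alone. Origin: centre of its underside.

How it is judged:
By the outcome, as a careful person would: the job done as asked, in the order asked, and still so for the second after the job is handed in, with the robot touching nothing.
It also fails if it takes over 51 s, if anything falls off the work surface, if the arm or the gripper's body presses on something with over 40 N, if the wrist force passes 120 N, or if a joint passes its speed limit or range.

### The arm

A 7-joint arm with a two-finger parallel gripper is mounted at the origin on the work surface. World frame = base frame: x ahead of the robot, y to its left, z up, the work surface at z = 0. Lengths are in mm, angles in rad, forces in N, time in s.
With the tool pointing down it reaches from about 400 to 750 mm from the base axis. Payload 19.5 kg.
Tool frame: the origin (TCP) lies midway between the tips of the shut fingers; the grasp point (between the pads) lies 19 mm behind it; z points along the fingers, y is the line along which they close (so a half turn about z gives the same grasp; the last joint's range is limited). The gripper opens to 85 mm and grips with 20 to 120 N. Pads are 22 mm wide; open, the fingers measure 114 mm over their backs; the gripper's body (76 mm by 85 mm) begins 54 mm behind the grasp point. The pads swing forward as they close: fully open they stand 13 mm farther back than shut.
Start: joints at [-1.265, 0.707, -0.028, 1.485, 0.022, 0.951, -0.075], TCP at [195.964, 540.549, 231.268] pointing down, gripper open.
Joint ranges: [-2.71, 2.71], [-0.32, 2.16], [-1.57, 1.52], [0, 2.45], [-1.46, 4.6], [0, 2.02], [-2.83, 2.83]. Speed limits (rad/s): [1.89, 1.89, 2.57, 2.57, 3.01, 3.01, 3.01].

### API

Orientations are given as a 3x3 rotation matrix whose columns are the frame's x, y, z axes.
In Python, from plant import bot gives the robot as it stands. The module is installed in compiled form; this text tells all that it offers.
- The arm moves only by the shell command python3 -m creep 'ROWS' [FORCE]. ROWS is JSON, a list of rows, each a list of 5 numbers: the opening, from -1 (shut) to 1 (fully open), then the shift along the tool's x, y, z each as a share of 0.03 m, from -1 to 1, then the turn about the tool's z as a share of 8 degrees, from -1 to 1. In form: [[gripper, dx, dy, dz, turn], ...]. A call has 1 to 5 rows; each row shifts and turns the commanded pose from where the row before left it, along the tool's axes as they then stand; what a row does not reach is not made up. A row lasts 1/8 s, in which the tool goes at most 62.5 mm and 10.7 degrees, less where a joint would pass 70% of its speed; a pose out of reach is approached as far as the arm can. A call with a number of a shift or a turn outside -1 to 1 is refused whole. A call with a gripper value outside its range is refused whole. The fingers move at their own pace and stop on an object; FORCE is the grip in N (left out, the last holds). Time passes only in rows, so rows that do not move let the fingers close. It gives the time, the measured TCP pose, the force, the opening and the grip force at its end, in the units of the state.
- bot.observe(): the state, without advancing time (a new reading comes with each control period).
- bot.read_camera(name): name is "scene" or "top" or "wrist"; returns (picture, depth): 420x560x3 uint8, blue, green, red; 420x560 float32, mm along the optical axis (not along the pixel's ray), 0 where there is no reading.
- bot.camera_info(name): a dict with "intrinsics" (3x3 intrinsics, pixels), "dist" ([k1, k2, p1, p2, k3] as OpenCV has them; the pictures are not rectified), "pose" (4x4, takes a point from camera to world coordinates). Camera axes: x right, y up, looking along -z (the intrinsics and any distortion apply to the point x, -y, -z); pixel columns grow to the right and rows downward; lengths in mm; the calibration is good to about 2 mm. A picture is of the moment at which its call begins: read the wrist's pose just before it. camera_info takes no time and is no camera call; for the wrist camera it gives the pose at the moment of the call.
- bot.sign_off(): hands the job in; it is judged then, once.
Trained networks look in the newest picture that a camera, given by its name, has taken for a name from the list of things; names that differ only in an ending like _2 or _b are one class to them, and where a whole thing is asked for, a point or a joint stands for the part that bears it (a point fixed in the world has none). Each returns a list of dicts, best first, with "score" (0 to 1); they miss things now and then, are a little off and sometimes report something else, mostly with a low value. They report only what shows in the picture. A call takes as long as a camera call.
- bot.find_in(query, camera): "bbox" ([left, top, right, bottom] in pixels, round what is visible of it).
- bot.regions_of(query, camera): "mask" (420x560 bool, what is visible of it) and "bbox" ([left, top, right, bottom] in pixels, round what is visible of it).
- bot.landmark_of(query, camera): "uv" ([column, row] in pixels: a listed point, or the origin of a listed thing).
The state is a dict: "clock": time; "joints": joint angles; "joint_vel": joint speeds; "joint_efforts": joint torques, N m; "tcp_pos": TCP position; "tool_rot": TCP orientation; "force": force on the tool from outside, world axes, zero at the start; "torque": the same for the moment, N m; "width": opening from 0.0 (shut) to 1.0 (fully open); "grasp_force": force on a finger pad.
Only numpy, scipy, OpenCV 4.12 (cv2) and the standard library are available. Lean on these libraries where they do the work, as an engineer would, in place of code of your own. Each camera call takes 0.05 s, during which the arm holds its last target. There are 200 camera calls.

## Working session

There is one attempt and no reset: what is moved stays moved. The work goes in short steps, Python scripts to look and compute and a shell command to move; the robot and the scene stay as the last step left them, time stands still between calls to the robot, and variables do not carry over. Pictures are saved under pics/ and viewed, at most 10 in all, crops included, and the job is handed in when it is done.

```bash
mkdir -p pics; cat > h.py <<'E'
import numpy as np, cv2
from plant import bot
def ray(cam,uv):
    c=bot.camera_info(cam);K=np.array(c["intrinsics"]);d=np.array(c["dist"]);T=np.array(c["pose"])
    p=cv2.undistortPoints(np.array([[uv]],float),K,d)[0,0]
    return T,np.array([p[0],-p[1],-1.])
def at_depth(cam,uv,dep):
    z=float(np.median(dep)) if np.ndim(dep)==0 else None
    if z is None:
        u,v=int(round(uv[0])),int(round(uv[1]));w=dep[max(v-1,0):v+2,max(u-1,0):u+2];w=w[w>0]
        if not len(w): return None
        z=float(np.median(w))
    T,r=ray(cam,uv);return (T@np.r_[r*z,1])[:3]
def at_z(cam,uv,h):
    T,r=ray(cam,uv);d=T[:3,:3]@r;o=T[:3,3];return o+d*(h-o[2])/d[2]
def cloud(cam,mask,dep):
    v,u=np.nonzero(mask&(dep>0))
    c=bot.camera_info(cam);T=np.array(c["pose"])
    p=cv2.undistortPoints(np.stack([u,v],1).astype(float)[:,None],np.array(c["intrinsics"]),np.array(c["dist"]))[:,0]
    z=dep[v,u][:,None];P=np.hstack([p[:,:1]*z,-p[:,1:]*z,-z])
    return P@T[:3,:3].T+T[:3,3]
E
python3 - <<'E'
from h import *
np.set_printoptions(precision=1,suppress=True)
for cam in("top","scene"):
    im,d=bot.read_camera(cam);cv2.imwrite(f"pics/{cam}0.png",im);np.save(f"{cam}.npy",d)
    print(cam,bot.camera_info(cam)["pose"][:3])
    for q,h in dict(easel=0,board_hinge=40,board_tab=47,pointer_tip=None,hammer=54,hammer_head=67,hammer_tip=67,hammer_end=67,tray=0,slab=0,glue=0,maul=0,knife=35,cup=0,offcut=0).items():
        for r in bot.landmark_of(q,cam)[:1]:
            print(q,round(r["score"],2),np.array(r["uv"]),"z-plane",at_z(cam,r["uv"],h) if h is not None else "", "depth",at_depth(cam,r["uv"],d))
E
```

```text
top [[  0.    1.   -0.1 427.5]
 [ -1.    0.    0.   12.3]
 [  0.    0.1   1.  999. ]]
easel 0.88 [257.7 227.3] z-plane [519.8  27.6   0. ] depth [512.5  26.4  78.7]
board_hinge 0.73 [262.6 273.5] z-plane [402.8  13.2  40. ] depth [403.4  13.2  63.3]
board_tab 0.68 [245.3 172.6] z-plane [652.8  60.4  47. ] depth [651.3  60.1  53.3]
pointer_tip 0.67 [175.9 215.3] z-plane  depth [528.2 202.8 162.9]
hammer 0.78 [255.6 224.2] z-plane [522.4  32.1  54. ] depth [519.7  31.5  80.3]
hammer_head 0.69 [252.8 181.5] z-plane [626.   40.6  67. ] depth [623.2  40.1  80.4]
hammer_tip 0.96 [271.4 184.6] z-plane [619.1  -5.1  67. ] depth [616.5  -4.9  79.7]
hammer_end 0.78 [259.4 258.8] z-plane [438.2  21.3  67. ] depth [438.1  21.2  77.3]
tray 0.72 [110.8 248. ] z-plane [460.5 405.    0. ] depth [460.3 402.5   6.2]
slab 0.83 [423.3 248.1] z-plane [ 470.1 -409.5    0. ] depth [ 468.7 -395.3   33.5]
glue 0.91 [203.1 140.5] z-plane [749.7 177.3   0. ] depth [725.1 164.7  76.4]
maul 0.86 [321.3 135.8] z-plane [ 769.6 -139.2    0. ] depth [ 743.7 -127.8   75.6]
knife 0.98 [427.2 249.9] z-plane [ 464.1 -40
[... 660 characters left out ...]
634.8  40.2  67. ] depth [628.   41.2  59.1]
hammer_tip 0.67 [266.3 230.1] z-plane [622.3 -14.3  67. ] depth [612.1 -13.4  55.5]
hammer_end 0.86 [274.5 188.1] z-plane [449.4  27.1  67. ] depth [464.7  25.4  81.6]
tray 0.76 [389.2 198.8] z-plane [465.5 405.4   0. ] depth [473.8 401.5   8.5]
slab 0.55 [141.6 215.5] z-plane [ 464.3 -397.     0. ] depth [ 502.2 -385.6   39. ]
glue 0.85 [337.8 275.7] z-plane [753.5 176.1   0. ] depth [785.1 164.9  45.2]
knife 0.56 [139.  203.4] z-plane [ 444.7 -400.    35. ] depth [ 459.4 -395.6   49.3]
cup 0.76 [367.6 253.9] z-plane [684.9 278.8   0. ] depth [718.3 263.7  43.8]
offcut 0.78 [174.3 277.5] z-plane [ 715.3 -282.3    0. ] depth [ 733.1 -277.8   24.2]
```

View pics/top0.png

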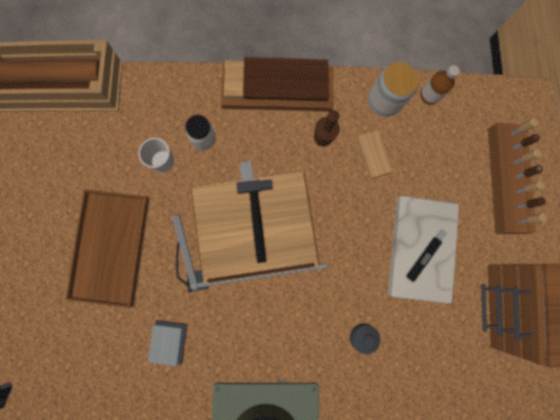

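View pics/scene0.png

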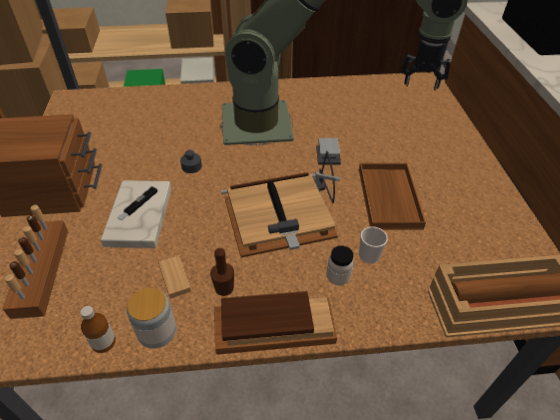

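```bash
python3 - <<'E'
from h import *
np.set_printoptions(precision=1,suppress=True)
print(bot.observe())
for cam in("top","scene"):
    im,d=bot.read_camera(cam)
    for q in("board","pointer","hammer","tray","easel","cup"):
        for r in bot.regions_of(q,cam)[:1]:
            m=r["mask"].astype(bool);P=cloud(cam,m,d);np.save(f"{cam}_{q}.npy",P)
            print(cam,q,round(r["score"],2),r["bbox"],len(P),"z pct",np.percentile(P[:,2],[5,50,95]))
            if q in("board","tray","hammer"):
                c,s,a=cv2.minAreaRect(P[:,:2].astype(np.float32));print("  rect",np.array(c),np.array(s),a)
            if q=="pointer":
                for lo in range(40,150,15):
                    s=P[(P[:,2]>lo)&(P[:,2]<lo+15)]
                    if len(s): print("  ",lo,len(s),np.median(s,0))
E
```

```text
{'clock': 1.6, 'joints': array([-1.3,  0.7, -0. ,  1.5,  0. ,  1. , -0.1]), 'joint_vel': array([-0., -0.,  0.,  0., -0., -0.,  0.]), 'joint_efforts': array([  0. , -88.3,   1.2, -23.6,   0. ,   0. ,  -0. ]), 'tcp_pos': array([195.9, 540.6, 231.3]), 'tool_rot': array([[-0.9,  0.3, -0. ],
       [ 0.3,  0.9, -0. ],
       [ 0. , -0. , -1. ]]), 'force': array([ 1. , -0. ,  0.2]), 'torque': array([-0. , -0.1,  0. ]), 'grasp_force': 0.0, 'width': 0.9993783367731066}
top board 0.97 [194.1, 160.7, 314.1, 283.8] 9773 z pct [50.9 53.9 58.3]
  rect [539.5  35.7] [282.3 285. ] 9.409744262695312
top pointer 0.6 [173.0, 219.3, 191.4, 290.7] 590 z pct [ 48.1 107.2 160.8]
   40 51 [373.4 178.3  50. ]
   55 58 [394.1 180.8  63. ]
   70 63 [414.2 184.6  78.1]
   85 66 [432.8 187.2  93. ]
   100 70 [452.  190.6 106.9]
   115 72 [472.6 193.1 122.6]
   130 75 [491.9 197.1 137.2]
   145 80 [511.5 199.8 152.5]
top hammer 0.84 [237.3, 180.7, 271.9, 264.5] 1172 z pct [66.6 77.7 81.5]
  rect [531.8  43.2] [ 88.3 199. ] 86.05929565429688
top tray 0.82 [69.8, 189.9, 149.0, 309.2] 7515 z pct [ 3.7  7.1 31.9]
  
[... 198 characters left out ...]
 board 0.76 [226.4, 169.5, 336.5, 250.4] 5042 z pct [50.7 56.  62. ]
  rect [499.7  42.5] [364.7 303.8] 9.118006706237793
scene pointer 0.46 [317.8, 170.4, 337.6, 181.7] 97 z pct [ 52.5 118.4 164.3]
   40 7 [381.8 176.3  52.8]
   55 6 [394.  173.8  63.8]
   70 12 [415.  177.6  77.8]
   85 6 [435.4 180.5  90.9]
   100 13 [452.8 184.  107.2]
   115 10 [471.4 187.2 121.8]
   130 13 [491.  189.8 137.8]
   145 15 [514.1 192.9 153.8]
scene hammer 0.89 [265.9, 181.2, 299.5, 233.9] 717 z pct [57.3 78.5 84. ]
  rect [517.  21.] [228.3  87.3] 7.62382173538208
scene easel 0.83 [221.9, 151.9, 338.9, 254.9] 6652 z pct [10.  55.2 64.8]
scene cup 0.62 [357.9, 224.6, 387.0, 262.0] 803 z pct [13.2 57.2 86.8]
```

The top view shows the board at about (255,228), with the hammer on it and its head at (255,186). The pointer runs from (195,280) to (178,217), and the tray is centred on (110,248). The scene view agrees. The network points fit these positions.

```bash
cat >> h.py <<'E'
def plan(x,y,z,axis_yaw_deg=None):
    "units of rows: turn first (tool x to axis, mod 180), then shifts in the turned axes"
    s=bot.observe();R=np.array(s["tool_rot"]);p=np.array(s["tcp_pos"]);t=0
    if axis_yaw_deg is not None:
        a=np.degrees(np.arctan2(R[1,0],R[0,0]));t=(axis_yaw_deg-a+90)%180-90
        c=np.radians(-t);Rz=np.array([[np.cos(c),-np.sin(c),0],[np.sin(c),np.cos(c),0],[0,0,1]]);R=R@Rz;t=-t
    print("clock",s["clock"],"tcp",p,"F",s["force"],"w",s["width"],"gf",s["grasp_force"],"q7",s["joints"][6])
    print("turn units",round(t/8,2),"shift units",np.round(R.T@(np.r_[x,y,z]-p)/30,2))
E
python3 - <<'E'
from h import *
np.set_printoptions(precision=2,suppress=True)
for c in("top","scene"):
    P=np.load(f"{c}_pointer.npy");P=P[(P[:,2]>60)&(P[:,2]<152)]
    for k in range(3):
        m=np.median(P,0) if k==0 else P.mean(0);v=np.linalg.svd(P-P.mean(0))[2][0];e=np.linalg.norm(np.cross(P-P.mean(0),v),axis=1);P=P[e<10]
    v*=np.sign(v[0]);print(c,"pointer slope",np.arctan2(v[2],np.hypot(v[0],v[1])),"yaw deg",np.degrees(np.arctan2(v[1],v[0])),len(P))
H=np.load("top_hammer.npy");H=H[H[:,2]>70]
e=np.array([438.2,21.3]);u=np.array([np.cos(.104),np.sin(.104)]);s=(H[:,:2]-e)@u
h=H[(s>5)&(s<150)][:,:2];f=np.polyfit(h[:,0],h[:,1],1);print("handle yaw",np.degrees(np.arctan(f[0])),"y at 567",np.polyval(f,567),"s range",s.min(),s.max())
plan(567,35,150,6)
E
```

```text
top pointer slope 0.6472694450148712 yaw deg 8.91474883080685 417
scene pointer slope 0.6459861890315198 yaw deg 9.764286719219108 62
handle yaw 7.58009496863651 y at 567 35.00046408294672 s range -8.408507495449976 190.68683470223826
clock 2.3 tcp [195.98 540.56 231.27] F [-0.44  0.5   0.7 ] w 0.9999540379366507 gf 0.0 q7 -0.0755089076290533
turn units -3.24 shift units [-10.54 -18.05   2.71]
```

```bash
python3 -m creep '[[1,0,0,0,-1],[1,0,0,0,-1],[1,0,0,0,-1],[1,0,0,0,-0.24],[1,-0.5,-1,0,0]]'; python3 -m creep '[[1,-0.6,-1,0,0],[1,-0.6,-1,0,0],[1,-0.6,-1,0,0],[1,-0.6,-1,0,0],[1,-0.6,-1,0,0]]'; python3 -m creep '[[1,-0.6,-1,0,0],[1,-0.6,-1,0,0],[1,-0.6,-1,0,0],[1,-0.6,-1,0,0],[1,-0.6,-1,0,0]]'; python3 -m creep '[[1,-0.6,-1,0,0],[1,-0.6,-1,0,0],[1,-0.6,-1,0,0],[1,-0.6,-1,0,0],[1,-0.6,-1,0,0]]'; python3 - <<'E'
from h import *
plan(567,35,150,7)
E
```

```text
clock: 2.92
tcp_pos: [213.0, 512.9, 230.9]
tool_rot: [[-0.994, -0.105, -0.001], [-0.105, 0.994, 0.0], [0.001, 0.001, -1.0]]
force: [0.9, 0.3, 0.7]
width: 1.001
grasp_force: 0.0
clock: 3.55
tcp_pos: [319.8, 371.6, 231.3]
tool_rot: [[-0.995, -0.102, 0.0], [-0.102, 0.995, -0.0], [-0.0, -0.0, -1.0]]
force: [0.1, 0.6, 0.2]
width: 0.998
grasp_force: 0.0
clock: 4.18
tcp_pos: [425.0, 231.7, 231.4]
tool_rot: [[-0.995, -0.102, 0.0], [-0.102, 0.995, 0.0], [-0.0, -0.0, -1.0]]
force: [0.2, 1.4, -0.1]
width: 1.006
grasp_force: 0.0
clock: 4.8
tcp_pos: [530.1, 91.9, 231.3]
tool_rot: [[-0.995, -0.102, -0.0], [-0.102, 0.995, -0.0], [0.0, -0.0, -1.0]]
force: [0.3, 1.2, 0.4]
width: 1.001
grasp_force: 0.0
clock 4.8 tcp [530.13078577  91.8987948  231.3131699 ] F [0.27600243 1.23484124 0.36204744] w 1.0009463124148 gf 0.0 q7 1.2518365255213164
turn units -0.15 shift units [-0.99 -2.03  2.71]
```

Stop above the grasp point and check with the wrist camera.

```bash
python3 -m creep '[[1,-0.5,-1,0.5,-0.15],[1,-0.5,-1,0.7,0],[1,0,0,0,0]]'; python3 - <<'E'
from h import *
np.set_printoptions(precision=1,suppress=True)
im,d=bot.read_camera("wrist");cv2.imwrite("pics/w1.png",im)
for q,h in(("hammer_end",67),("hammer_head",67),("hammer_tip",67),("hammer",54),("board_tab",47)):
    for r in bot.landmark_of(q,"wrist")[:1]: print(q,r["score"],np.array(r["uv"]),at_z("wrist",r["uv"],h),at_depth("wrist",r["uv"],d))
for r in bot.regions_of("hammer","wrist")[:1]:
    H=cloud("wrist",r["mask"].astype(bool),d);print(len(H),H.min(0),H.max(0));H=H[H[:,2]>72]
    for x in range(440,640,15):
        k=H[(H[:,0]>x)&(H[:,0]<x+15)]
        if len(k):print(x+7,k[:,1].min(),k[:,1].max(),k[:,2].max())
plan(567,35,58,7)
E
```

```text
clock: 5.18
tcp_pos: [566.3, 34.4, 193.7]
tool_rot: [[-0.993, -0.12, -0.002], [-0.12, 0.993, -0.001], [0.002, -0.001, -1.0]]
force: [0.4, -0.3, 0.1]
width: 1.0
grasp_force: 0.0
hammer_end 0.66 [273.2  55.6] [440.7  18.3  67. ] [442.9  18.8  80.2]
hammer_head 0.97 [273.9 258.5] [628.3  42.2  67. ] [620.7  41.4  81.6]
hammer_tip 0.71 [228.  248.7] [623.3  -5.8  67. ] [616.8  -4.2  79.9]
hammer 0.96 [274.4 161.5] [530.6  30.5  54. ] [526.4  30.3  81.2]
board_tab 0.71 [284.2 280.5] [665.5  58.4  47. ] [660.5  57.5  55.2]
7848 [425.7  -5.4   3. ] [672.2  83.3  83.9]
447 6.761364111566419 32.462593377634064 82.43916887430476
462 8.277708392813455 34.49869784037881 83.11412151742306
477 10.712880710967926 36.21692252151777 82.5256552897579
492 12.441811186039896 38.499353945971855 82.61760896630463
507 14.953666713819642 40.701109188136954 82.89350369283042
522 16.495653029661945 42.80148581614522 83.69267884494397
537 19.060089704616384 44.7755044224872 82.4982454397753
552 21.718420063339558 45.96578693926871 82.6488388578899
567 23.288223231588326 48.08118489198487 81.63360030726835
582 26.007928698626575 50.185488427411855 82.12447134424323
597 27.438550954297575 79.39220554404201 83.30740781035729
612 -5.0370999122776325 83.3167908919165 83.94995131215919
627 -3.107915085599597 83.1742524984302 83.85963476442413
clock 5.525 tcp [566.1  37.4 195.8] F [-0.2  0.  -0.3] w 0.9993113685163214 gf 0.0 q7 1.366852390226472
turn units 0.03 shift units [-0.  -0.1  4.6]
```

View pics/w1.png

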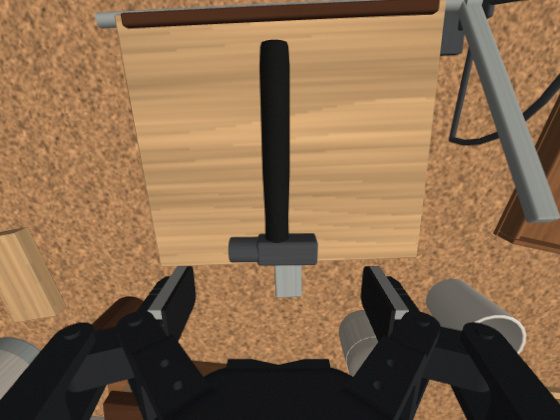

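The wrist view shows the handle along column ~274 (rows 42–240), the head at (273,250) and the tab at (288,280). The handle lies under the fingers.

```bash
python3 -m creep '[[1,0,0,1,-0.07],[1,0,0,1,0],[1,0,0,1,0],[1,0,-0.05,1,0],[1,0,0,0.4,0]]' 60; python3 -m creep '[[1,0,0,0.2,0],[0,0,0,0,0],[-1,0,0,0,0],[-1,0,0,0,0],[-1,0,0,0,0]]' 80;python3 -m creep '[[-1,0,0,0,0],[-1,0,0,0,0]]' 80
```

```text
clock: 6.15
tcp_pos: [565.9, 35.5, 62.3]
tool_rot: [[-0.991, -0.135, -0.001], [-0.135, 0.991, -0.0], [0.001, -0.0, -1.0]]
force: [-0.4, -0.2, 0.2]
width: 1.0
grasp_force: 0.0
clock: 6.78
tcp_pos: [566.6, 35.1, 58.1]
tool_rot: [[-0.991, -0.135, 0.001], [-0.135, 0.991, -0.0], [-0.001, -0.0, -1.0]]
force: [-2.9, -1.2, 11.0]
width: 0.258
grasp_force: 77.9
clock: 7.02
tcp_pos: [566.7, 35.1, 58.1]
tool_rot: [[-0.991, -0.135, 0.001], [-0.135, 0.991, -0.0], [-0.001, -0.0, -1.0]]
force: [-1.6, -0.3, 12.4]
width: 0.262
grasp_force: 77.9
```

```bash
python3 -m creep '[[-1,0,0,-0.2,0],[-1,0,0,-0.5,0],[-1,0,0,-1,0],[-1,0,0,-1,0],[-1,0,0,-1,0]]' 110;python3 -m creep '[[-1,0,0,-1,0],[-1,0,0,-0.7,0],[-1,0,0,0,0]]'; python3 - <<'E'
from h import *
np.set_printoptions(precision=1,suppress=True)
im,d=bot.read_camera("wrist");cv2.imwrite("pics/w2.png",im)
for r in bot.regions_of("hammer","wrist")[:1]:
    H=cloud("wrist",r["mask"].astype(bool),d)
    for x in range(430,645,20):
        k=H[(H[:,0]>x)&(H[:,0]<x+20)]
        if len(k):print(x+10,k.min(0),k.max(0),np.median(k[:,2]))
im,d=bot.read_camera("top")
for r in bot.regions_of("tray","top")[:1]:
    P=cloud("top",r["mask"].astype(bool),d);
    for lo,hi in((-5,12),(24,40)):
        k=P[(P[:,2]>lo)&(P[:,2]<hi)];print(lo,len(k),cv2.minAreaRect(k[:,:2].astype(np.float32)))
plan(502,402,206,-6)
E
```

```text
clock: 7.65
tcp_pos: [566.2, 35.3, 170.1]
tool_rot: [[-0.991, -0.135, 0.0], [-0.135, 0.991, 0.0], [-0.0, 0.0, -1.0]]
force: [-1.2, -0.0, -3.8]
width: 0.254
grasp_force: 108.2
clock: 8.02
tcp_pos: [566.7, 35.3, 220.9]
tool_rot: [[-0.991, -0.135, 0.002], [-0.135, 0.991, 0.0], [-0.002, -0.0, -1.0]]
force: [-0.7, 0.5, -4.0]
width: 0.248
grasp_force: 108.2
440 [444.1   8.2 231.1] [450.   32.3 242.6] 238.29699999904835
460 [450.   -8.9  50.9] [470.   52.8 242.9] 238.93192509300172
480 [470.   10.2  52.9] [490.   53.3 242.7] 238.84958971117723
500 [490.   13.6 225.9] [510.   40.4 241.8] 238.73789816664086
520 [510.   16.4 225.7] [530.   43.4 241.9] 238.60560294684055
540 [530.   18.8 225.6] [550.   45.6 241.5] 238.36319136254372
560 [550.   22.   51.7] [570.   64.7 293.7] 238.01696451317713
580 [570.   25.8  50.7] [590.   69.  255.9] 237.386289217431
600 [590.   24.6  50.4] [610.   71.8 241.5] 238.143209777391
620 [610.   -2.9  52.5] [627.1  71.6 240.8] 239.73150854518724
640 [630.1  73.2  52. ] [630.1  73.2  52. ] 52.03519422495532
-5 6102 ((463.1167907714844, 414.19573974609375), (184.60238647460938, 291.0027770996094), 84.31593322753906)
24 1011 ((462.0894775390625, 405.75018310546875), (167.4397430419922, 281.6934509277344), 84.29165649414062)
clock 8.225 tcp [566.   35.2 218.5] F [ 0.5 -0.1 -3. ] w 0.2516425375638578 gf 108.15098762512207 q7 1.3861915607378164
turn units 1.72 shift units [ 3.4 11.9  0.4]
```

```bash
python3 -m creep '[[-1,0,0,0,0.5],[-1,0,0,0,0.7],[-1,0,0.2,0,0.5],[-1,0.1,0.5,0,0],[-1,0.3,0.8,0,0]]';python3 -m creep '[[-1,0.3,1,0,0],[-1,0.3,1,0,0],[-1,0.3,1,0,0],[-1,0.3,1,0,0],[-1,0.3,1,0,0]]';python3 -m creep '[[-1,0.3,1,0,0],[-1,0.3,1,0,0],[-1,0.3,1,0,0],[-1,0.3,1,0,0],[-1,0.3,0.8,0,0]]'; python3 -m creep '[[-1,0.2,0.5,0,0],[-1,0,0,0,0]]';python3 - <<'E'
from h import *
np.set_printoptions(precision=1,suppress=True)
plan(501,402.5,24,-5.7)
E
```

```text
clock: 8.85
tcp_pos: [558.4, 82.1, 218.8]
tool_rot: [[-0.995, 0.1, -0.001], [0.1, 0.995, -0.0], [0.001, -0.0, -1.0]]
force: [-0.2, 0.1, -3.7]
width: 0.247
grasp_force: 108.2
clock: 9.48
tcp_pos: [528.3, 236.9, 218.9]
tool_rot: [[-0.995, 0.099, -0.001], [0.099, 0.995, -0.0], [0.001, -0.0, -1.0]]
force: [0.8, -0.4, -4.0]
width: 0.251
grasp_force: 108.2
clock: 10.1
tcp_pos: [497.8, 384.9, 218.7]
tool_rot: [[-0.995, 0.099, -0.001], [0.099, 0.995, -0.0], [0.001, -0.0, -1.0]]
force: [0.6, -0.5, -3.6]
width: 0.251
grasp_force: 108.3
clock: 10.35
tcp_pos: [493.8, 399.4, 218.8]
tool_rot: [[-0.995, 0.1, -0.001], [0.1, 0.995, -0.0], [0.001, -0.0, -1.0]]
force: [-0.5, -0.9, -3.1]
width: 0.25
grasp_force: 108.3
clock 10.35 tcp [493.8 399.4 218.8] F [-0.5 -0.9 -3.1] w 0.24957738089087264 gf 108.32201600074768 q7 0.6510896199849985
turn units -0.0 shift units [-0.2  0.1  6.5]
```

```bash
python3 -m creep '[[-1,-0.2,0.1,1,0],[-1,0,0,1,0],[-1,0,0,1,0],[-1,0,0,1,0],[-1,0,0,1,0]]';python3 -m creep '[[-1,0,0,0.8,0],[-1,0,0,0.4,0],[-1,0,0,0.2,0],[-1,0,0,0,0]]';python3 - <<'E'
from h import *
np.set_printoptions(precision=2,suppress=True)
plan(501,402.5,14,-5.7)
E
```

```text
clock: 10.98
tcp_pos: [501.4, 399.7, 68.4]
tool_rot: [[-0.995, 0.102, 0.0], [0.102, 0.995, -0.001], [-0.0, -0.001, -1.0]]
force: [0.7, -0.1, -4.2]
width: 0.253
grasp_force: 108.4
clock: 11.48
tcp_pos: [501.1, 400.8, 27.6]
tool_rot: [[-0.995, 0.102, 0.0], [0.102, 0.995, 0.0], [-0.0, 0.0, -1.0]]
force: [-0.7, 0.6, -3.0]
width: 0.25
grasp_force: 108.4
clock 11.475 tcp [501.11 400.78  27.63] F [-0.73  0.56 -3.01] w 0.24954302641058046 gf 108.41359376907349 q7 0.6190090539468897
turn units -0.02 shift units [0.01 0.06 0.45]
```

```bash
python3 -m creep '[[-1,0,0,0.25,0],[-1,0,0,0.1,0],[-1,0,0,0,0]]';python3 -m creep '[[-1,0,0,0.07,0],[-1,0,0,0,0]]';
```

```text
clock: 11.85
tcp_pos: [500.8, 400.8, 16.6]
tool_rot: [[-0.995, 0.102, -0.0], [0.102, 0.995, -0.0], [0.0, -0.0, -1.0]]
force: [0.3, -0.0, -3.8]
width: 0.245
grasp_force: 108.4
clock: 12.1
tcp_pos: [500.8, 400.8, 14.6]
tool_rot: [[-0.995, 0.102, -0.0], [0.102, 0.995, -0.0], [0.0, -0.0, -1.0]]
force: [0.6, -0.4, -3.6]
width: 0.251
grasp_force: 108.4
```

```bash
python3 -m creep '[[-1,0,0,0.07,0],[-1,0,0,0,0]]';python3 -m creep '[[-1,0,0,0.07,0],[-1,0,0,0,0]]';
```

```text
clock: 12.35
tcp_pos: [500.8, 400.7, 12.4]
tool_rot: [[-0.995, 0.102, -0.0], [0.102, 0.995, -0.0], [0.0, -0.0, -1.0]]
force: [0.4, 0.2, -3.9]
width: 0.255
grasp_force: 108.4
clock: 12.6
tcp_pos: [500.9, 400.9, 10.5]
tool_rot: [[-0.995, 0.102, 0.0], [0.102, 0.995, 0.0], [-0.0, 0.0, -1.0]]
force: [0.8, 0.1, -2.3]
width: 0.251
grasp_force: 108.8
```

```bash
python3 -m creep '[[-1,0,0,0.05,0],[-1,0,0,0,0]]';python3 -m creep '[[-1,0,0,0.03,0],[-1,0,0,0,0]]'
```

```text
clock: 12.85
tcp_pos: [501.0, 400.9, 10.3]
tool_rot: [[-0.995, 0.102, 0.0], [0.102, 0.995, 0.0], [-0.0, 0.0, -1.0]]
force: [-6.3, -4.9, 20.6]
width: 0.25
grasp_force: 111.7
clock: 13.1
tcp_pos: [501.0, 401.0, 10.2]
tool_rot: [[-0.995, 0.102, 0.001], [0.102, 0.995, 0.0], [-0.001, 0.0, -1.0]]
force: [-11.1, -8.3, 36.1]
width: 0.248
grasp_force: 113.5
```

```bash
python3 -m creep '[[-1,0,0,-0.05,0],[0,0,0,0,0],[1,0,0,0,0],[1,0,0,0,0],[1,0,0,0,0]]' 20;python3 -m creep '[[1,0,0,-0.3,0],[1,0,0,-1,0],[1,0,0,-1,0],[1,0,0,-1,0],[1,0,0,-1,0]]';python3 -m creep '[[1,0,0,-1,0],[1,0,0,-1,0],[1,0,0,-0.5,0],[1,0,0,0,0]]'; python3 - <<'E'
from h import *
np.set_printoptions(precision=1,suppress=True)
im,d=bot.read_camera("wrist");cv2.imwrite("pics/w3.png",im)
im,d=bot.read_camera("top")
for r in bot.landmark_of("board_tab","top")[:1]: print(r,at_z("top",r["uv"],47))
for q in("board","pointer"):
  for r in bot.regions_of(q,"top")[:1]:
    P=cloud("top",r["mask"].astype(bool),d);print(q,r["score"],np.percentile(P,[1,50,99],axis=0))
    if q=="board":
        t=P[(P[:,0]>640)];print("tabregion",len(t));
        for x in range(640,690,6):
            k=P[(P[:,0]>x)&(P[:,0]<x+6)]
            if len(k):print(x+3,k[:,1].min(),k[:,1].max(),np.median(k[:,2]))
plan(652,58,220,9)
E
```

```text
clock: 13.72
tcp_pos: [500.9, 400.8, 9.5]
tool_rot: [[-0.995, 0.102, -0.0], [0.102, 0.995, -0.0], [0.0, -0.0, -1.0]]
force: [0.0, -1.0, 0.4]
width: 1.001
grasp_force: 0.0
clock: 14.35
tcp_pos: [500.9, 400.8, 140.3]
tool_rot: [[-0.995, 0.102, 0.0], [0.102, 0.995, 0.0], [-0.0, 0.0, -1.0]]
force: [-0.3, 0.4, -0.1]
width: 1.001
grasp_force: 0.0
clock: 14.85
tcp_pos: [501.0, 401.0, 214.1]
tool_rot: [[-0.995, 0.102, 0.001], [0.102, 0.995, 0.001], [-0.001, 0.001, -1.0]]
force: [0.4, 0.4, -0.7]
width: 0.999
grasp_force: 0.0
{'uv': [244.8, 172.4], 'score': 0.84} [653.3  61.7  47. ]
board 0.84 [[ 393.1 -104.1   49.8]
 [ 517.    39.3   53.9]
 [ 658.7  175.7   64.7]]
tabregion 329
643 -81.80145300609223 68.18245104719577 53.079182935239714
649 -79.20596332322654 70.79638472999244 53.078579407357324
655 2.9513416204822676 73.37002365746139 53.51643188078157
661 -7.6591576653606275 73.47761038747649 52.38870315669692
667 46.22439952870049 73.68070901530794 53.017877431497254
673 46.37133119894644 73.81860355119511 53.03885466685597
679 49.097021116085905 71.56778942529004 52.186569488603936
685 59.310547262263114 59.310547262263114 47.770689404442805
691 48.372963189150255 48.372963189150255 -0.9358190215727973
pointer 0.62 [[366.4 174.4  46.9]
 [455.3 191.2 109.6]
 [528.6 208.6 164.8]]
clock 15.1 tcp [500.7 400.6 212.6] F [-0.1  0.5  0.5] w 0.9984747322773624 gf 0.0 q7 0.6544278735431511
turn units -1.86 shift units [ -3.2 -12.1  -0.2]
```

View pics/w3.png

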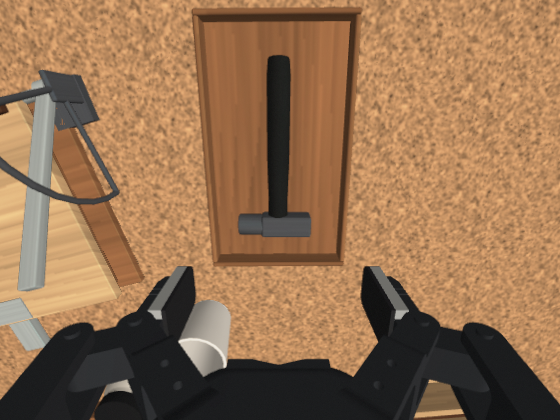

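The hammer lies flat in the tray (handle along column 278, head at (275,224)) and clear of the walls. Next, move over the tab.

```bash
python3 -m creep '[[1,0,0,0,-1],[1,0,0,0,-0.86],[1,-0.3,-1,0,0],[1,-0.3,-1,0,0],[1,-0.3,-1,0,0]]';python3 -m creep '[[1,-0.3,-1,0,0],[1,-0.3,-1,0,0],[1,-0.3,-1,0,0],[1,-0.3,-1,0,0],[1,-0.3,-1,0,0]]';python3 -m creep '[[1,-0.3,-1,0,0],[1,-0.3,-1,0,0],[1,-0.3,-1,0,0],[1,-0.3,-1,0,0],[1,0,0,0,0]]'; python3 - <<'E'
from h import *
np.set_printoptions(precision=2,suppress=True)
im,d=bot.read_camera("wrist");cv2.imwrite("pics/w4.png",im)
for q,h in(("board_tab",47),("board_hinge",40)):
    for r in bot.landmark_of(q,"wrist")[:1]: print(q,r["score"],np.array(r["uv"]),at_z("wrist",r["uv"],h),at_depth("wrist",r["uv"],d))
P=cloud("wrist",d>0,d);P=P[(abs(P[:,2]-54)<6)&(P[:,0]>635)&(P[:,0]<700)&(P[:,1]>0)&(P[:,1]<110)]
for x in range(635,700,6):
    k=P[(P[:,0]>x)&(P[:,0]<x+6)]
    if len(k):print(x+3,len(k),k[:,1].min(),k[:,1].max(),np.median(k[:,2]))
plan(663,59,32,8.9)
E
```

```text
clock: 15.72
tcp_pos: [541.9, 315.2, 213.0]
tool_rot: [[-0.988, -0.157, -0.001], [-0.157, 0.988, -0.001], [0.001, -0.0, -1.0]]
force: [-0.1, 0.5, -0.1]
width: 0.998
grasp_force: 0.0
clock: 16.35
tcp_pos: [609.9, 174.1, 213.0]
tool_rot: [[-0.988, -0.157, -0.001], [-0.157, 0.988, -0.0], [0.001, -0.0, -1.0]]
force: [0.4, -0.1, 0.3]
width: 1.004
grasp_force: 0.0
clock: 16.98
tcp_pos: [664.5, 59.7, 212.6]
tool_rot: [[-0.988, -0.154, -0.001], [-0.154, 0.988, -0.001], [0.001, -0.001, -1.0]]
force: [-0.3, -0.0, -0.9]
width: 0.996
grasp_force: 0.0
board_tab 0.93 [274.1 188.2] [660.79  58.86  47.  ] [659.26  58.69  53.2 ]
638 367 0.21748884133118196 72.15204676308502 53.87887282406518
644 205 0.058602639636589515 73.07604954585825 53.29603200913681
650 160 44.377530514293014 74.12817714020882 53.224195481919025
656 152 45.299256227480136 75.30042969632083 53.02767237144403
662 155 46.0875225112219 76.29307676937927 53.11656138744161
668 153 47.02538150442604 77.37629794667149 53.17676475835293
674 143 47.79474289823823 78.37002006449383 53.11914760767843
680 82 48.60177259434987 77.50869682402882 53.11032286439686
clock 17.125 tcp [663.71  63.14 213.25] F [-0.22  0.53  0.37] w 1.0012650166447943 gf 0.0 q7 1.4341602017000556
turn units 0.02 shift units [ 0.04 -0.14  6.04]
```

View pics/w4.png

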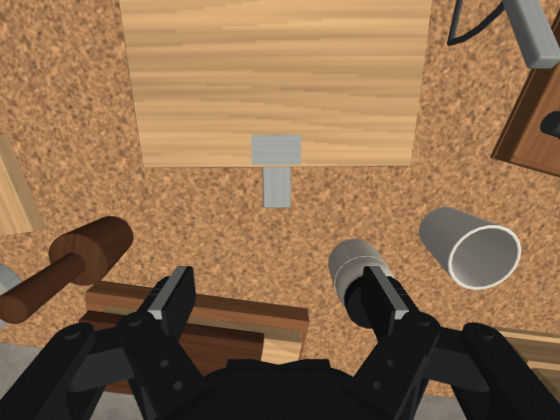

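The wrist view shows the tab at (277,187), straight ahead between the fingers, with nothing beneath it. Now descend and grip.

```bash
python3 -m creep '[[1,0,-0.05,1,0],[1,0,0,1,0],[1,0,0,1,0],[1,0,0,1,0],[1,0,0,1,0]]';python3 -m creep '[[1,0,0,0.7,0],[1,0,0,0.3,0],[0.2,0,0,0,0],[-1,0,0,0,0],[-1,0,0,0,0]]' 50;python3 -m creep '[[-1,0,0,0,0]]';python3 - <<'E'
from h import *
s=bot.observe();p=np.array(s["tcp_pos"]);print(p,s["force"])
r0=(p[:2]-[398,16.5])@np.array([np.cos(.155),np.sin(.155)]);h0=p[2]+19-40;print(r0,h0)
R=np.hypot(r0,h0);a=np.arctan2(h0,r0)
th=np.linspace(0,.645,13);x=R*np.cos(a+th);z=R*np.sin(a+th)
print(np.round(np.c_[th[1:],-np.diff(x)/30,-np.diff(z)/30],2))
E
```

```text
clock: 17.75
tcp_pos: [664.0, 61.9, 62.7]
tool_rot: [[-0.987, -0.158, -0.0], [-0.158, 0.987, 0.0], [0.0, 0.0, -1.0]]
force: [-0.1, 0.6, -0.5]
width: 1.0
grasp_force: 0.0
clock: 18.38
tcp_pos: [665.0, 59.5, 34.6]
tool_rot: [[-0.988, -0.157, 0.002], [-0.157, 0.988, -0.002], [-0.001, -0.002, -1.0]]
force: [1.7, -48.0, 29.9]
width: 0.378
grasp_force: 24.9
clock: 18.5
tcp_pos: [665.2, 57.7, 35.1]
tool_rot: [[-0.988, -0.155, 0.002], [-0.155, 0.988, -0.004], [-0.001, -0.004, -1.0]]
force: [-1.2, -14.7, 14.3]
width: 0.339
grasp_force: 49.8
[665.24998529  57.71090715  35.09086382] [ -1.19319172 -14.74794504  14.26957847]
270.4082110025139 14.090863819731211
[[ 0.05  0.04 -0.48]
 [ 0.11  0.06 -0.48]
 [ 0.16  0.09 -0.48]
 [ 0.22  0.12 -0.47]
 [ 0.27  0.14 -0.46]
 [ 0.32  0.17 -0.46]
 [ 0.38  0.19 -0.45]
 [ 0.43  0.21 -0.44]
 [ 0.48  0.24 -0.42]
 [ 0.54  0.26 -0.41]
 [ 0.59  0.28 -0.4 ]
 [ 0.64  0.3  -0.38]]
```

```bash
python3 -m creep '[[-1,0,-0.08,0,0],[-1,0.04,0,-0.48,0],[-1,0.06,0,-0.48,0],[-1,0,0,0,0]]' 50
```

```text
clock: 19.0
tcp_pos: [661.8, 57.1, 63.6]
tool_rot: [[-0.988, -0.157, 0.001], [-0.157, 0.988, -0.001], [-0.0, -0.001, -1.0]]
force: [-1.0, -4.3, -1.9]
width: 0.336
grasp_force: 51.1
```

```bash
python3 -m creep '[[-1,0.09,0,-0.48,0],[-1,0.12,0,-0.47,0],[-1,0.14,0,-0.46,0],[-1,0.17,0,-0.46,0],[-1,0,0,0,0]]'
```

```text
clock: 19.62
tcp_pos: [645.8, 54.5, 119.6]
tool_rot: [[-0.988, -0.156, -0.0], [-0.156, 0.988, -0.001], [0.001, -0.001, -1.0]]
force: [-2.1, -5.4, -1.2]
width: 0.337
grasp_force: 51.7
```

```bash
cat >> h.py <<'E'
def slopes(cam):
    im,d=bot.read_camera(cam);out={}
    u=np.array([np.cos(.155),np.sin(.155)]);n=np.array([-u[1],u[0]])
    P=cloud(cam,d>0,d);s=(P[:,:2]-[398,16.5])@u;t=(P[:,:2]-[398,16.5])@n;z=P[:,2]
    # the region of plausible points: board top and pointer top in hinge coordinates
    for nm,k in(("board",(abs(t)<132)&(abs(t)>25)&(s>15)&(s<230)&(z>48)&(z<230)),("pointer",(abs(t-165)<7)&(s>5)&(s<155)&(z>45)&(z<180))):
        a,b,c=s[k],z[k],t[k];best=None
        rng=np.random.default_rng(0)
        for _ in range(400):
            i=rng.choice(len(a),2);dx=a[i[1]]-a[i[0]]
            if abs(dx)<30: continue
            m=(b[i[1]]-b[i[0]])/dx;q=b[i[0]]-m*a[i[0]];g=abs(b-m*a-q)<4
            if best is None or g.sum()>best.sum(): best=g
        X=np.c_[a[best],b[best]];v=np.linalg.svd(X-X.mean(0),full_matrices=False)[2][0];v*=np.sign(v[0])
        nn=np.array([-v[1],v[0]]);print(cam,nm,"slope",round(float(np.arctan2(v[1],v[0])),4),"n",best.sum(),"of",k.sum(),"dist from hinge",round(float((X.mean(0)-[0,40])@nn),1),"t mean",round(float(c[best].mean()),1))
E
python3 - <<'E'
from h import *
slopes("top");slopes("scene")
print(bot.observe()["tcp_pos"])
E
```

```text
top board slope 0.3138 n 897 of 918 dist from hinge 14.5 t mean 102.6
top pointer slope 0.6502 n 419 of 420 dist from hinge 5.1 t mean 165.0
scene board slope 0.3118 n 1545 of 1719 dist from hinge 16.6 t mean -36.8
scene pointer slope 0.6457 n 26 of 30 dist from hinge 8.4 t mean 163.4
[646.01174248  54.5173358  119.11685831]
```

```bash
python3 -m creep '[[-1,0.19,0,-0.45,0],[-1,0.21,0,-0.44,0],[-1,0.24,0,-0.42,0],[-1,0.26,0,-0.41,0],[-1,0.28,0,-0.40,0]]';python3 -m creep '[[-1,0,0,0,0]]'; python3 - <<'E'
from h import *
slopes("top");slopes("scene")
print(bot.observe()["tcp_pos"])
E
```

```text
clock: 20.35
tcp_pos: [610.7, 48.8, 182.3]
tool_rot: [[-0.988, -0.156, -0.001], [-0.156, 0.988, -0.002], [0.001, -0.002, -1.0]]
force: [-0.5, -5.2, -11.0]
width: 0.334
grasp_force: 50.2
clock: 20.48
tcp_pos: [610.4, 48.7, 182.9]
tool_rot: [[-0.988, -0.156, -0.001], [-0.156, 0.988, -0.002], [0.002, -0.002, -1.0]]
force: [-3.9, -6.1, -3.3]
width: 0.334
grasp_force: 53.6
top board slope 0.5803 n 1337 of 1381 dist from hinge 14.2 t mean 107.1
top pointer slope 0.6492 n 421 of 426 dist from hinge 5.3 t mean 164.9
scene board slope 0.5713 n 862 of 1086 dist from hinge 17.5 t mean -23.2
scene pointer slope 0.6453 n 30 of 32 dist from hinge 8.5 t mean 164.2
[610.60479653  48.82542236 182.44978162]
```

```bash
python3 -m creep '[[-1,0.19,0,-0.25,0],[-1,0.18,0,-0.24,0],[-1,0,0,0,0],[-1,0,0,0,0]]'; python3 - <<'E'
from h import *
slopes("top");slopes("scene");slopes("top")
E
```

```text
clock: 21.08
tcp_pos: [599.3, 47.0, 196.8]
tool_rot: [[-0.988, -0.156, -0.003], [-0.156, 0.988, -0.002], [0.003, -0.002, -1.0]]
force: [-6.5, -6.1, -4.2]
width: 0.338
grasp_force: 52.7
top board slope 0.6477 n 1496 of 1559 dist from hinge 13.9 t mean 108.5
top pointer slope 0.6492 n 419 of 425 dist from hinge 5.2 t mean 164.9
scene board slope 0.636 n 638 of 859 dist from hinge 17.7 t mean -13.5
scene pointer slope 0.6457 n 24 of 25 dist from hinge 8.2 t mean 165.3
top board slope 0.648 n 1494 of 1549 dist from hinge 13.7 t mean 108.4
top pointer slope 0.6495 n 420 of 423 dist from hinge 5.2 t mean 164.9
```

```bash
python3 -m creep '[[-0.1,0,0,0,0],[0.4,0,0,0,0],[1,0,0,0,0],[1,0,0,0,0],[1,0,0,0,0]]' 20;python3 -m creep '[[1,-0.2,0,-0.5,0],[1,-0.5,0,-1,0],[1,-0.5,0,-1,0],[1,-0.5,-0.5,-1,0],[1,0,-0.5,-1,0]]'; python3 -m creep '[[1,0.5,-1,0,0],[1,0.5,-1,0,0],[1,0.5,-1,0,0],[1,0.5,-1,0,0],[1,0.5,-1,0,0]]'; python3 -m creep '[[1,0.5,-1,0,0],[1,0.5,-1,0,0],[1,0,0,0,0]]'; python3 - <<'E'
from h import *
slopes("top");slopes("scene");slopes("top")
im,d=bot.read_camera("top");cv2.imwrite("pics/top9.png",im)
E
```

```text
clock: 21.85
tcp_pos: [600.4, 48.2, 196.8]
tool_rot: [[-0.988, -0.157, 0.0], [-0.157, 0.988, -0.0], [-0.0, -0.0, -1.0]]
force: [-0.0, 0.2, -0.7]
width: 0.999
grasp_force: 0.0
clock: 22.48
tcp_pos: [655.9, 26.5, 332.4]
tool_rot: [[-0.988, -0.157, -0.0], [-0.157, 0.988, 0.0], [0.0, 0.0, -1.0]]
force: [0.1, 0.6, 0.2]
width: 1.0
grasp_force: 0.0
clock: 23.1
tcp_pos: [604.5, -134.4, 331.9]
tool_rot: [[-0.988, -0.157, -0.0], [-0.157, 0.988, -0.0], [0.0, -0.0, -1.0]]
force: [1.1, 0.8, -0.4]
width: 1.001
grasp_force: 0.0
clock: 23.48
tcp_pos: [583.9, -199.8, 331.8]
tool_rot: [[-0.988, -0.154, -0.0], [-0.154, 0.988, -0.001], [0.001, -0.001, -1.0]]
force: [-0.1, 0.9, -1.0]
width: 0.998
grasp_force: 0.0
top board slope 0.6481 n 7595 of 7914 dist from hinge 13.1 t mean 1.2
top pointer slope 0.6498 n 410 of 419 dist from hinge 5.2 t mean 164.9
scene board slope 0.6371 n 736 of 956 dist from hinge 17.6 t mean -1.9
scene pointer slope 0.6394 n 26 of 29 dist from hinge 9.0 t mean 164.6
top board slope 0.6479 n 7608 of 7909 dist from hinge 13.1 t mean 0.9
top pointer slope 0.648 n 416 of 418 dist from hinge 5.3 t mean 164.9
```

View pics/top9.png

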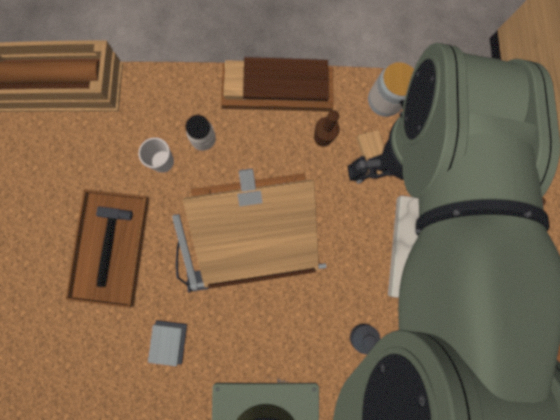

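The board (252,232) holds its slope beside the pointer (185,250). The hammer is flat in the tray (112,245), the visible bystanders are in place, and the arm is clear.

```bash
python3 -c "
from plant import bot
print(bot.sign_off())"
```

```text
the job is handed in; nothing more can be done
None
```

The hammer lies flat in the tray, and the board is raised and released at about 0.648 rad against a measured 0.649 for the pointer; I handed the job in at about 24 s of the 51 s allowed.

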